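Find the steel adapter in the lidded tubs

TASK

One of the three identical lidded blue tubs holds the silver-grey steel pipe adapter, the other two hold brass ones. Lift the lids by their knobs, one by one, until you find the steel adapter, then take it out and stand it upright in the yellow tray. Leave the brass adapters in their tubs; lids you have lifted off may stay off, laid flat on the bench with the knob up.

Things in the scene. Friction and masses are not known exactly. Their poses are not given: they have to be found in the camera images.
- steel_adapter: the target: silver-grey steel pipe adapter standing upright, 22x25 mm over its hexagon, 36 mm high, about 0.09 kg; below and above the hexagon (12 to 24 mm above its foot) it is round, 16 mm across. Hidden in one of the three tubs at the start. Origin: centre of its foot, z up along its axis; x is across a pair of the hexagon's flats (22 mm), further pairs at every 60 degrees about z
- brass_adapter_1: yellow brass pipe adapter standing upright in another tub, 17x19x30 mm; not wanted. Origin: centre of its foot, z up
- brass_adapter_2: yellow brass pipe adapter standing upright in the remaining tub, 19x22x34 mm; not wanted. Origin: centre of its foot, z up
- tub_1: identical round blue tub, 114 mm outer diameter, 48 mm high, walls 3 mm (mouth 108 mm across), inner floor 4 mm above the bench; it does not move. Origin: centre of its underside, on the bench, z up. At the start lid_1 closes it and one adapter stands near the middle of its floor.
- lid_1: loose round blue lid, 118 mm in diameter, 0.12 kg, that simply rests on tub_1: flange 5 mm thick over a 4 mm deep locating disc 96 mm across. On top an upright black knob, a plain cylinder 22 mm in diameter and 34 mm high, on a 2 mm collar 36 mm across. Origin: centre of the underside of the locating disc, z up; lid top 9 mm, knob top 43 mm above the origin. Origin height is 44 mm when on the tub, 0 when laid on the bench.
- tub_2: identical round blue tub, 114 mm outer diameter, 48 mm high, walls 3 mm (mouth 108 mm across), inner floor 4 mm above the bench; it does not move. Origin: centre of its underside, on the bench, z up. At the start lid_2 closes it and one adapter stands near the middle of its floor.
- lid_2: loose round blue lid, 118 mm in diameter, 0.12 kg, that simply rests on tub_2: flange 5 mm thick over a 4 mm deep locating disc 96 mm across. On top an upright black knob, a plain cylinder 22 mm in diameter and 34 mm high, on a 2 mm collar 36 mm across. Origin: centre of the underside of the locating disc, z up; lid top 9 mm, knob top 43 mm above the origin. Origin height is 44 mm when on the tub, 0 when laid on the bench.
- tub_3: identical round blue tub, 114 mm outer diameter, 48 mm high, walls 3 mm (mouth 108 mm across), inner floor 4 mm above the bench; it does not move. Origin: centre of its underside, on the bench, z up. At the start lid_3 closes it and one adapter stands near the middle of its floor.
- lid_3: loose round blue lid, 118 mm in diameter, 0.12 kg, that simply rests on tub_3: flange 5 mm thick over a 4 mm deep locating disc 96 mm across. On top an upright black knob, a plain cylinder 22 mm in diameter and 34 mm high, on a 2 mm collar 36 mm across. Origin: centre of the underside of the locating disc, z up; lid top 9 mm, knob top 43 mm above the origin. Origin height is 44 mm when on the tub, 0 when laid on the bench.
- tray: shallow square yellow parts tray, 150x150 mm outside, walls 4 mm thick and 14 mm high, floor about 4 mm thick (an adapter standing in it has its foot about 4 mm above the bench); it does not move. Origin: centre of its underside, z up; x and y run parallel to its walls
Not all that is in view belongs to the job. Leave any orange, pink or white look-alike of the lid_3 alone.

How it is judged:
By the outcome, as a careful person would: the job done as asked, in the order asked, and still so for the second after the job is handed in, with the robot touching nothing.
It also fails if it takes over 72 s, if anything falls off the work surface, if the arm or the gripper's body presses on something with over 40 N, if the wrist force passes 120 N, or if a joint passes its speed limit or range.

ROBOT

A 7-joint arm with a two-finger parallel gripper is mounted at the origin on a cart in front of the work surface, level with it; the furniture and walls round the work are solid. World frame = base frame: x ahead of the robot, y to its left, z up, the work surface at z = 0. Lengths are in m, angles in rad, forces in N, time in s.
With the tool pointing down it reaches from about 0.4 to 0.85 m from the base axis. Payload 4.5 kg.
Tool frame: the origin (TCP) lies at the very end of the fingers, on their centre line; the grasp point (between the pads) lies 19 mm behind it (tcp_to_grasp is the z of the grasp point in the tool frame, in m); z points along the fingers, y is the line along which they close (so a half turn about z gives the same grasp; the last joint's range is limited). The gripper opens to 88 mm and grips with 3 to 60 N. Pads are 18 mm wide; open, the fingers measure 123 mm over their backs; the gripper's body (75 mm by 187 mm) begins 45 mm behind the grasp point.
Start: joints at [1.259, 0.689, -0.195, 1.565, 0.157, 0.902, -0.215], TCP at [0.212, -0.588, 0.239] pointing down, gripper open.
Joint ranges: [-3.01, 3.01], [-0.46, 2.08], [-1.47, 1.51], [0.13, 2.56], [-1, 4.14], [0.04, 2.09], [-2.66, 2.66]. Speed limits (rad/s): [2.57, 2.57, 3.14, 3.14, 3.14, 3.14, 3.14].

INTERFACE

Orientations are given as a unit quaternion [x, y, z, w].
In Python, from plant import * gives the robot as it stands. The module is installed in compiled form; this text tells all that it offers.
- The arm moves only by the shell command python3 -m jog 'ROWS' [OPENING] [FORCE]. ROWS is JSON, a list that holds one entry, the list of rows, each a list of 6 numbers: the shift along the tool's x, y, z in m, then the turn, a rotation vector about the tool's x, y, z in rad. In form: [[[dx, dy, dz, ax, ay, az], ...]]. A call has 1 to 12 rows; each row shifts and turns the commanded pose from where the row before left it, along the tool's axes as they then stand; what a row does not reach is not made up. A row lasts 1/8 s, in which the tool goes at most 62.5 mm and 10.7 degrees, less where a joint would pass 70% of its speed; a pose out of reach is approached as far as the arm can. A call with a gripper value outside its range is refused whole. OPENING is the finger opening in m, from 0 to 0.0881, set as the call begins (- or left out, the last holds). The fingers move at their own pace and stop on an object; FORCE is the grip in N (left out, the last holds). Time passes only in rows, so rows that do not move let the fingers close. It gives the time, the measured TCP pose, the force, the opening and the grip force at its end, in the units of the state.
- get_state(): the state, without advancing time (a new reading comes with each control period).
- snapshot(name): name is "scene" or "side" or "wrist"; returns a dict with "frame" (384x512x3 uint8, red, green, blue), "mtx" (3x3 intrinsics, pixels), "xyz" and "orientation" of the camera in the world; the wrist camera has in their place "mount" (4x4, takes a point from camera to tool coordinates, whose origin is the TCP and whose axes are the flange's). Camera axes: x right, y down, z forward; pixel columns grow to the right and rows downward; lengths in m; the calibration is good to about 2 mm. A picture is of the moment at which its call begins: read the wrist's pose just before it. There is no depth.
- finish_job(): hands the job in; it is judged then, once.
The state is a dict: "clock": time; "q": joint angles; "qd": joint speeds; "joint_torque": joint torques, N m; "tool_pos": TCP position; "eef_rot": TCP orientation; "contact_force": force on the tool from outside, world axes, zero at the start; "moment": the same for the moment, N m; "opening": opening from 0.0 (shut) to 1.0 (fully open); "finger_force": force on a finger pad.
Only numpy, scipy, OpenCV 4.12 (cv2) and the standard library are available. Lean on these libraries where they do the work, as an engineer would, in place of code of your own. Each camera call takes 0.05 s, during which the arm holds its last target. There are 200 camera calls.

## Working session

There is one attempt and no reset: what is moved stays moved. The work goes in short steps, Python scripts to look and compute and a shell command to move; the robot and the scene stay as the last step left them, time stands still between calls to the robot, and variables do not carry over. Pictures are saved under pics/ and viewed, at most 10 in all, crops included, and the job is handed in when it is done.

```bash
mkdir -p pics; python3 - <<'E'
from plant import *
import cv2,numpy as np
s=get_state();print({k:np.round(v,3).tolist() for k,v in s.items()})
a=snapshot("scene");b=snapshot("side");w=snapshot("wrist")
for n,c in (("scene",a),("side",b),("wrist",w)):
    cv2.imwrite(f"pics/{n}0.png",c["frame"][:,:,::-1]); print(n,{k:np.round(v,4).tolist() for k,v in c.items() if k!="frame"})
E
```

```text
{'clock': 0.0, 'q': [1.259, 0.69, -0.195, 1.566, 0.157, 0.902, -0.215], 'qd': [0.001, -0.001, -0.001, -0.002, -0.0, 0.0, 0.001], 'joint_torque': [-0.001, -52.757, -1.267, -15.343, -0.053, 0.007, 0.0], 'tool_pos': [0.212, -0.587, 0.238], 'eef_rot': [0.985, 0.172, -0.0, -0.001], 'contact_force': [0.613, 0.136, 0.016], 'moment': [-0.004, -0.078, -0.043], 'finger_force': 0.0, 'opening': 0.998}
scene {'mtx': [[491.0622, 0.0, 251.5502], [0.0, 491.0622, 195.7153], [0.0, 0.0, 1.0]], 'xyz': [-0.5843, -0.3682, 0.6967], 'orientation': [0.7153, -0.4908, 0.2937, -0.4015]}
side {'mtx': [[422.6762, 0.0, 255.3369], [0.0, 422.6762, 197.0684], [0.0, 0.0, 1.0]], 'xyz': [0.7414, -0.8235, 1.1839], 'orientation': [0.9324, 0.1707, -0.0505, -0.3145]}
wrist {'mtx': [[331.2911, 0.0, 255.0677], [0.0, 331.2911, 197.3613], [0.0, 0.0, 1.0]], 'mount': [[0.0006, -0.9554, -0.2954, 0.0762], [1.0, 0.0007, -0.0002, -0.0007], [0.0004, -0.2954, 0.9554, -0.1446], [0.0, 0.0, 0.0, 1.0]]}
```

View pics/scene0.png

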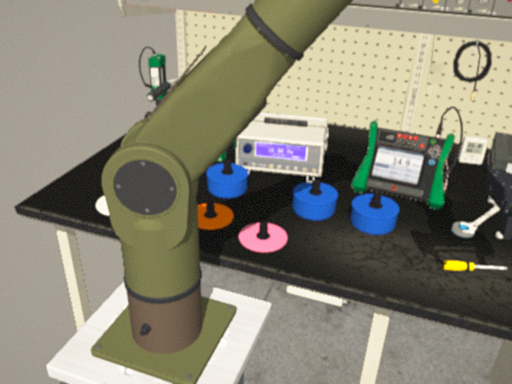

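View pics/side0.png

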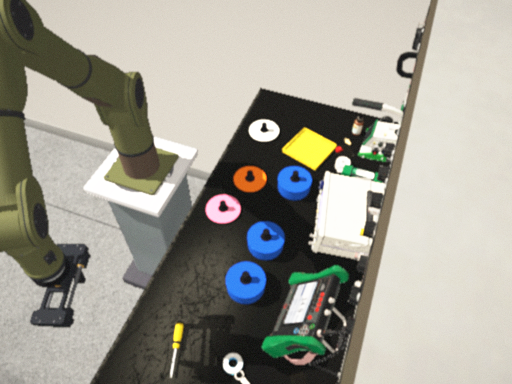

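The side view shows blue tubs at about (295,183), (265,240) and (246,282), and the tray at (311,149). The decoys are white (264,130), orange (250,178) and pink (223,208). The scene view agrees. Next I'll measure them.

```bash
cat > h.py <<'E'
from plant import *
import cv2,numpy as np
from scipy.spatial.transform import Rotation as R
def cam(n):
    s=get_state(); c=snapshot(n)
    if n=="wrist":
        T=np.eye(4);T[:3,:3]=R.from_quat(s["eef_rot"]).as_matrix();T[:3,3]=s["tool_pos"]
        T=T@np.array(c["mount"]); c["Rm"],c["p"]=T[:3,:3],T[:3,3]
    else: c["Rm"],c["p"]=R.from_quat(c["orientation"]).as_matrix(),np.array(c["xyz"])
    c["s"]=s; return c
def plane(c,uv,z):
    uv=np.atleast_2d(uv).astype(float); K=np.array(c["mtx"])
    d=np.c_[(uv-K[:2,2])/K[0,0],np.ones(len(uv))]@c["Rm"].T
    return c["p"]+d*((z-c["p"][2])/d[:,2])[:,None]
def proj(c,P):
    q=(np.atleast_2d(P)-c["p"])@c["Rm"]; K=np.array(c["mtx"]); return q[:,:2]/q[:,2:]*K[0,0]+K[:2,2]
def blobs(c,lo,hi,amin=60):
    m=cv2.inRange(cv2.cvtColor(c["frame"],cv2.COLOR_RGB2HSV),lo,hi)
    cs,_=cv2.findContours(m,cv2.RETR_EXTERNAL,cv2.CHAIN_APPROX_NONE)
    return m,[k for k in cs if cv2.contourArea(k)>amin]
def circ(P):
    A=np.c_[2*P[:,:2],np.ones(len(P))]; x=np.linalg.lstsq(A,(P[:,:2]**2).sum(1),rcond=None)[0]
    return x[:2],np.sqrt(x[2]+x[:2]@x[:2])
def rel(t,s=None):
    s=s or get_state(); r=R.from_quat(s["eef_rot"]); x=r.as_matrix()[:,0]
    return np.round(r.inv().apply(np.array(t)-s["tool_pos"]),4), np.round(np.arctan2(x[1],x[0]),3)
def say():
    s=get_state(); print(round(s["clock"],2),np.round(s["tool_pos"],4),"yaw",rel(s["tool_pos"],s)[1],"q",np.round(s["q"],2),"op",round(s["opening"]*.0881,4),"F",np.round(s["contact_force"],1))
def save(c,n): cv2.imwrite(f"pics/{n}.png",c["frame"][:,:,::-1])
E
python3 - <<'E'
from h import *
c=cam("side")
for nm,lo,hi,z in (("blue",(100,120,60),(130,255,255),.05),("yellow",(24,150,120),(34,255,255),.007),("orange",(8,150,80),(20,255,255),.007),("pink",(150,60,120),(178,255,255),.007)):
    m,ks=blobs(c,lo,hi)
    for k in ks:
        P=plane(c,cv2.convexHull(k)[:,0],z); print(nm,cv2.contourArea(k),cv2.boundingRect(k),"mid",np.round((P.min(0)+P.max(0))/2,3)[:2],"size",np.round(np.ptp(P,0),3)[:2])
        if nm=="yellow": print(np.round(plane(c,cv2.boxPoints(cv2.minAreaRect(k)),.012),3)[:,:2].tolist())
        if nm=="blue":
            f=np.zeros_like(m);cv2.drawContours(f,[cv2.convexHull(k)],-1,1,-1)
            v=c["frame"].max(2); n,l,st,ce=cv2.connectedComponentsWithStats(((v<60)&(f>0)).astype(np.uint8))
            for i in range(1,n):
                if st[i,4]>15: print("  knob",st[i],np.round(plane(c,ce[i],.070),3)[0,:2])
# bench outline: project candidate points
print(np.round(plane(c,[[262,90],[92,384],[264,130],[357,125],[342,160],[335,175],[310,245],[178,340],[290,340]],0),3)[:,:2].tolist())
E
```

```text
blue 1398.0 (225, 261, 42, 44) mid [ 0.534 -0.314] size [0.124 0.137]
  knob [241 273  10  10  73] [ 0.536 -0.313]
blue 1200.5 (246, 221, 39, 40) mid [ 0.539 -0.16 ] size [0.124 0.144]
  knob [262 230   9  10  60] [ 0.542 -0.155]
blue 993.5 (277, 165, 36, 36) mid [0.554 0.096] size [0.125 0.159]
  knob [291 172   8   9  44] [0.556 0.103]
yellow 143.5 (172, 323, 11, 25) mid [ 0.409 -0.514] size [0.036 0.068]
[[0.411, -0.55], [0.389, -0.485], [0.412, -0.48], [0.434, -0.545]]
yellow 1192.5 (282, 128, 54, 42) mid [0.551 0.315] size [0.186 0.198]
[[0.459, 0.255], [0.471, 0.432], [0.646, 0.367], [0.625, 0.201]]
orange 693.5 (233, 165, 34, 28) mid [0.394 0.089] size [0.123 0.127]
pink 813.5 (205, 194, 36, 30) mid [ 0.356 -0.068] size [0.123 0.124]
[[0.265, 0.579], [0.258, -0.707], [0.357, 0.349], [0.698, 0.513], [0.686, 0.304], [0.679, 0.222], [0.676, -0.097], [0.416, -0.524], [0.708, -0.414]]
```

```bash
python3 -m jog '[[[0,0,0,0,0,0.173],[0,0,0,0,0,0.173],[0.02,-0.017,0,0,0,0],[0.041,-0.035,0,0,0,0],[0.041,-0.035,0,0,0,0],[0.041,-0.035,0,0,0,0],[0.041,-0.035,0,0,0,0],[0.041,-0.035,0,0,0,0],[0.041,-0.035,0,0,0,0],[0.038,-0.032,0,0,0,0],[0.019,-0.016,0,0,0,0],[0,0,0,0,0,0]]]' 0.06 20
cat >> h.py <<'E'
def lids(n=None):
    c=cam("wrist"); m,ks=blobs(c,(100,120,40),(130,255,255),300)
    if n: save(c,n)
    v=c["frame"].max(2)
    for k in ks:
        f=np.zeros_like(m);cv2.drawContours(f,[cv2.convexHull(k)],-1,1,-1)
        n_,l,st,ce=cv2.connectedComponentsWithStats(((v<60)&(f>0)).astype(np.uint8))
        P=plane(c,k[:,0],.053); print("blue",cv2.boundingRect(k),"circ",[np.round(x,4) for x in circ(P)])
        for i in range(1,n_):
            if st[i,4]>150: print("  knob",st[i],np.round(plane(c,ce[i],.072),4)[0,:2])
    return c
E
python3 - <<'E'
from h import *
say(); c=lids("w1")
E
```

```text
clock: 1.7
tool_pos: [0.5365, -0.3107, 0.2384]
eef_rot: [1.0, 0.002, 0.0, -0.001]
contact_force: [-0.1, -0.4, 0.7]
opening: 0.68
finger_force: 0.0
1.7 [ 0.5365 -0.3107  0.2384] yaw 0.004 q [ 0.48  0.68 -0.05  1.59  0.04  0.88 -1.15] op 0.0599 F [-0.1 -0.4  0.7]
blue (195, 113, 117, 119) circ [array([ 0.534 , -0.3073]), np.float64(0.0606)]
blue (39, 105, 128, 122) circ [array([ 0.5404, -0.1558]), np.float64(0.0631)]
```

View pics/w1.png

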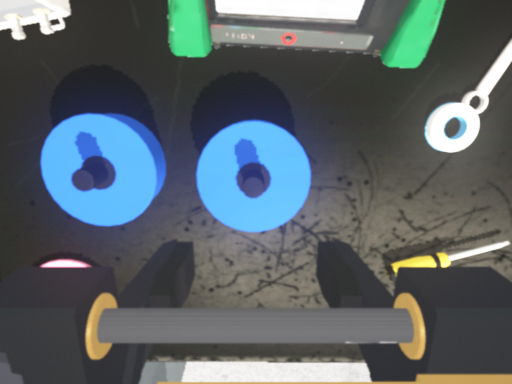

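The wrist view shows lid A's knob at about (254,180) and lid B's at about (90,173), with the meter clear beyond. I'll refine the knob position from its grey pixels.

```bash
python3 - <<'E'
from h import *
c=cam("wrist")
for (u,v,z) in ((254,180,.06),(90,178,.06)):
    w=c["frame"][v-40:v+40,u-40:u+40].astype(int)
    m=(w[...,2]<150).astype(np.uint8); n,l,st,ce=cv2.connectedComponentsWithStats(m)
    i=l[40,40]; print(w[40,40],st[i],ce[i]+[u-40,v-40], [np.round(plane(c,ce[i]+[u-40,v-40],zz)[0,:2],4) for zz in (.06,.072,.087)])
print(proj(c,[[.534,-.309,.087],[.534,-.309,.055]]))
E
```

```text
[ 79  83 133] [ 21  21  32  33 815] [250.26625767 176.62331288] [array([ 0.5323, -0.3075]), array([ 0.5352, -0.3077]), array([ 0.5389, -0.3079])]
[ 59  64 111] [  19   16   43   35 1067] [ 90.74414246 172.23898782] [array([ 0.5365, -0.1485]), array([ 0.5393, -0.1546]), array([ 0.5427, -0.1622])]
[[251.47681249 181.75000485]
 [251.79820097 173.81483958]]
```

```bash
python3 -m jog '[[[-0.002,-0.003,0.02,0,0,0],[0,0,0.045,0,0,0],[0,0,0.045,0,0,0],[0,0,0.045,0,0,0],[0,0,0.023,0,0,0],[0,0,0,0,0,0]]]' && python3 -m jog '[[[0,0,0,0,0,0],[0,0,0,0,0,0],[0,0,0,0,0,0],[0,0,0,0,0,0]]]' 0 30; python3 -m jog '[[[0,0,-0.01,0,0,0],[0,0,-0.02,0,0,0],[0,0,-0.03,0,0,0]]]'; python3 -c "from h import *;say();save(cam('side'),'s1')"
```

```text
clock: 2.55
tool_pos: [0.53, -0.3115, 0.0592]
eef_rot: [1.0, -0.001, -0.002, -0.0]
contact_force: [-0.1, -0.4, 0.8]
opening: 0.68
finger_force: 0.0
clock: 3.05
tool_pos: [0.5332, -0.31, 0.0613]
eef_rot: [1.0, -0.0, 0.0, 0.0]
contact_force: [0.0, 1.9, 0.4]
opening: 0.252
finger_force: 0.4
clock: 3.42
tool_pos: [0.5326, -0.31, 0.1219]
eef_rot: [1.0, -0.0, -0.0, -0.0]
contact_force: [-0.4, 0.4, -0.8]
opening: 0.239
finger_force: 30.0
3.42 [ 0.5326 -0.31    0.1219] yaw -0.0 q [ 0.48  0.83 -0.04  1.69  0.05  0.62 -1.17] op 0.0211 F [-0.4  0.4 -0.8]
```

```bash
python3 -m jog '[[[0,0,-0.005,0,0,0],[-0.033,-0.019,0,0,0,0],[-0.04,-0.022,0,0,0,0],[-0.04,-0.022,0,0,0,0],[-0.02,-0.012,0.01,0,0,0],[0,0,0.035,0,0,0],[0,0,0.035,0,0,0],[0,0,0.02,0,0,0],[0,0,0.004,0,0,0],[0,0,0.003,0,0,0],[0,0,0,0,0,0]]]'; python3 -c "from h import *;say()"
```

```text
clock: 4.85
tool_pos: [0.4005, -0.2354, 0.0194]
eef_rot: [1.0, -0.0, 0.0, 0.0]
contact_force: [0.1, -0.5, -0.6]
opening: 0.245
finger_force: 30.0
4.85 [ 0.4005 -0.2354  0.0194] yaw -0.0 q [ 0.44  0.92 -0.    2.18  0.09  0.04 -1.23] op 0.0216 F [ 0.1 -0.5 -0.6]
```

```bash
python3 -m jog '[[[0,0,0.002,0,0,0],[0,0,0,0,0,0]]]'; python3 -c "from h import *;say()"; python3 -m jog '[[[0,0,0,0,0,0],[0,0,0,0,0,0],[0,0,0,0,0,0]]]' 0.06;  python3 -c "from h import *;say();print(rel([.54,-.155,.2]))"
```

```text
clock: 5.1
tool_pos: [0.4009, -0.2356, 0.0176]
eef_rot: [1.0, -0.0, -0.0, -0.0]
contact_force: [-0.2, 0.7, -1.4]
opening: 0.237
finger_force: 30.0
5.1 [ 0.4009 -0.2356  0.0176] yaw -0.0 q [ 0.44  0.92 -0.01  2.18  0.11  0.04 -1.25] op 0.0209 F [-0.2  0.7 -1.4]
clock: 5.48
tool_pos: [0.4006, -0.2354, 0.0173]
eef_rot: [1.0, -0.0, -0.001, -0.0]
contact_force: [0.3, 0.5, -0.2]
opening: 0.555
finger_force: 0.0
5.47 [ 0.4006 -0.2354  0.0173] yaw -0.0 q [ 0.44  0.92 -0.01  2.18  0.11  0.04 -1.25] op 0.0489 F [ 0.3  0.5 -0.2]
(array([ 0.1392, -0.0805, -0.1828]), np.float64(-0.0))
```

Released. I'll go up over tub B's lid, passing where tub A is in view.

```bash
python3 -m jog '[[[0,0,-0.03,0,0,0],[0,0,-0.055,0,0,0],[0,0,-0.06,0,0,0],[0.02,-0.01,-0.038,0,0,0],[0.045,-0.025,0,0,0,0],[0.045,-0.03,0,0,0,0],[0.029,-0.015,0,0,0,0],[0,0,0,0,0,0]]]'; python3 -c "
from h import *
say();c=lids('w2')
print(proj(c,[[.534,-.308,.02],[.4,-.235,.043]]))"
```

```text
clock: 6.48
tool_pos: [0.5419, -0.153, 0.2]
eef_rot: [1.0, 0.002, 0.0, -0.001]
contact_force: [-0.1, -0.0, -0.1]
opening: 0.683
finger_force: 0.0
6.47 [ 0.5419 -0.153   0.2   ] yaw 0.004 q [ 0.22  0.66 -0.05  1.8   0.04  0.69 -1.41] op 0.0601 F [-0.1 -0.  -0.1]
blue (275, 246, 47, 63) circ [array([ 0.4401, -0.1981]), np.float64(0.0296)]
blue (348, 127, 136, 123) circ [array([ 0.5353, -0.2987]), np.float64(0.0594)]
blue (187, 110, 131, 138) circ [array([ 0.5414, -0.149 ]), np.float64(0.0616)]
  knob [188 110 109  44 973] [ 0.5958 -0.1378]
blue (0, 105, 61, 125) circ [array([0.5526, 0.0618]), np.float64(0.0421)]
[[409.29683778 182.65374612]
 [332.32513107 309.78726469]]
```

View pics/w2.png

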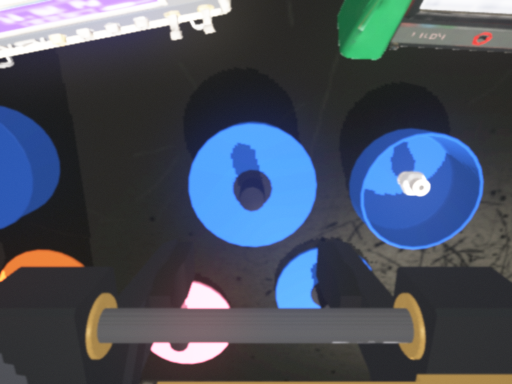

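Tub A's adapter appears at about (415,183) and looks pale. Before deciding, I'll check its colour and size from directly above.

```bash
python3 -m jog '[[[0,0.03,0,0,0,0],[0,0.045,0,0,0,0],[0,0.045,0,0,0,0],[-0.003,0.03,0,0,0,0],[0,0,0,0,0,0]]]' 0.06; python3 - <<'E'
from h import *
say(); c=cam("wrist"); save(c,"w3"); p=proj(c,[.534,-.308,.02])[0].astype(int); print(p)
x0,y0=p-45; cr=c["frame"][y0:y0+90,x0:x0+90]; cv2.imwrite("pics/crop3.png",cv2.resize(cr[:,:,::-1],(540,540),interpolation=0))
hs=cv2.cvtColor(cr,cv2.COLOR_RGB2HSV); m=((hs[...,1]<110)|(hs[...,0]<60)).astype(np.uint8)
n,l,st,ce=cv2.connectedComponentsWithStats(m)
for i in range(1,n):
    if st[i,4]>40: print(st[i],ce[i]+[x0,y0],cr[l==i].mean(0),np.percentile(cr[l==i],[10,50,90],axis=0).tolist(),[np.round(plane(c,ce[i]+[x0,y0],z)[0,:2],4) for z in (.022,.034,.04)])
E
```

```text
clock: 7.15
tool_pos: [0.5335, -0.31, 0.1998]
eef_rot: [1.0, -0.004, -0.002, 0.001]
contact_force: [-0.6, 0.6, -0.7]
opening: 0.68
finger_force: 0.0
7.15 [ 0.5335 -0.31    0.1998] yaw -0.008 q [ 0.49  0.72 -0.06  1.63  0.06  0.79 -1.18] op 0.0599 F [-0.6  0.6 -0.7]
[253 173]
[ 34  33  37  26 632] [256.63132911 172.94936709] [234.55696203 249.68512658 254.65348101] [[151.1, 238.0, 254.0], [255.0, 255.0, 255.0], [255.0, 255.0, 255.0]] [array([ 0.5345, -0.3113]), array([ 0.5374, -0.3112]), array([ 0.5388, -0.3112])]
```

View pics/crop3.png

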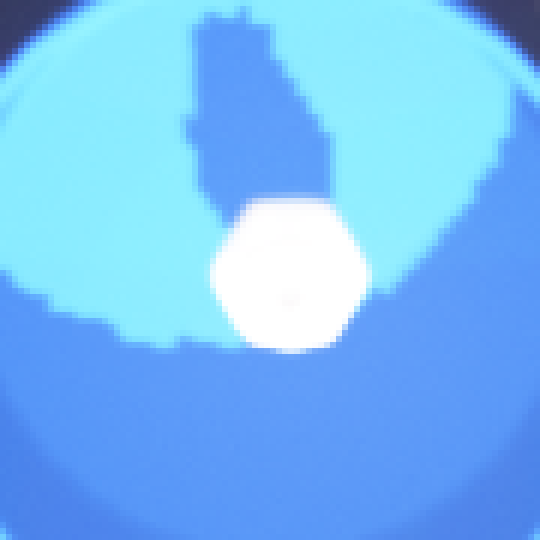

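```bash
python3 - <<'E'
from h import *
f=cv2.imread("pics/w2.png")[:,:,::-1]; cr=f[165:200,392:440].reshape(-1,3); h=cv2.cvtColor(cr[None],cv2.COLOR_RGB2HSV)[0]
k=(h[:,1]<90)|(h[:,0]<60); print(k.sum(),np.percentile(cr[k],[5,15,30,50],axis=0).tolist())
for n in("side","scene"):
    c=cam(n); f=c["frame"]; P=np.array([[.534,-.309,z] for z in (.004,.02,.038)]); p=proj(c,P).astype(int); print(n,p.tolist(),[f[b,a].tolist() for a,b in p])
# hexagon edges from w3
c=cam("wrist"); cr=c["frame"][140:205,220:295]; m=(cr[...,0]>215).astype(np.uint8)
m=cv2.morphologyEx(m,cv2.MORPH_OPEN,np.ones((3,3))); ks,_=cv2.findContours(m,0,1); k=max(ks,key=cv2.contourArea)+[220,140]
P=plane(c,k[:,0],.028)[:,:2]; 
for a in range(0,180,10):
    n=np.array([np.cos(np.radians(a)),np.sin(np.radians(a))]);print(a,round(np.ptp(P@n)*1e3,1),end="; ")
print("mid",(P.min(0)+P.max(0))/2)
E
```

```text
668 [[171.35, 186.35, 196.0], [201.0, 199.0, 205.0], [213.1, 211.0, 222.0], [236.0, 234.5, 239.0]]
side [[245, 286], [245, 284], [245, 281]] [[254, 253, 250], [253, 251, 245], [255, 252, 248]]
scene [[371, 220], [372, 215], [373, 209]] [[34, 104, 210], [231, 228, 210], [204, 202, 212]]
0 23.2; 10 24.9; 20 25.8; 30 26.0; 40 25.4; 50 24.3; 60 23.8; 70 24.8; 80 25.1; 90 24.6; 100 24.8; 110 24.4; 120 23.8; 130 24.3; 140 25.2; 150 25.9; 160 25.8; 170 24.9; mid [ 0.53519352 -0.31050636]
```

It is neutral grey in all three cameras and about 22x25 mm across the hexagon, so tub A holds the steel adapter. I'll grip it across the flats with a 30° yaw.

```bash
python3 -m jog '[[[0.002,0.0005,0,0,0,-0.176],[0,0,0.04,0,0,-0.176],[0,0,0.04,0,0,-0.176],[0,0,0.04,0,0,0],[0,0,0.02,0,0,0],[0,0,0,0,0,0]]]' 0.05; python3 - <<'E'
from h import *
say(); c=cam("wrist"); save(c,"w4"); p=proj(c,[.5355,-.3105,.04])[0]; print(p, rel([.5355,-.3105,.009]))
hs=cv2.cvtColor(c["frame"],cv2.COLOR_RGB2HSV); m=((hs[...,1]<90)&(hs[...,2]>120)).astype(np.uint8); n,l,st,ce=cv2.connectedComponentsWithStats(m)
for i in range(1,n):
    if st[i,4]>150: print(st[i],ce[i],np.round(plane(c,ce[i],.028)[0],4))
E
```

```text
clock: 8.1
tool_pos: [0.5382, -0.3048, 0.0592]
eef_rot: [0.965, 0.261, -0.001, -0.001]
contact_force: [-0.0, 0.0, 0.2]
opening: 0.568
finger_force: 0.0
8.1 [ 0.5382 -0.3048  0.0592] yaw 0.529 q [ 0.53  0.93 -0.17  1.7   0.26  0.54 -0.84] op 0.0501 F [-0.   0.   0.2]
[263.08038015 251.52771563] (array([-0.0056,  0.0026,  0.0515]), np.float64(0.529))
[ 352    0  160  124 6744] [446.42511862  47.08377817] [ 0.6697 -0.3345  0.028 ]
[470   0  42  34 741] [497.24021592  11.05263158] [ 0.6939 -0.3449  0.028 ]
[   0  157  107   91 2795] [ 50.88443649 214.72057245] [ 0.4894 -0.1985  0.028 ]
[136 180  42  66 240] [150.85416667 221.1625    ] [ 0.5145 -0.249   0.028 ]
[ 236  215   47   51 1698] [261.72320377 239.95229682] [ 0.5364 -0.3093  0.028 ]
[ 74 231  34  12 219] [ 90.48401826 237.61643836] [ 0.4875 -0.2232  0.028 ]
[107 246  42  33 566] [132.09010601 257.40636042] [ 0.488  -0.2492  0.028 ]
[307 248  18  29 185] [312.82162162 259.64864865] [ 0.5408 -0.3417  0.028 ]
[  119   307   274    75 15366] [254.38598204 339.47513992] [ 0.4742 -0.3408  0.028 ]
[   0  344   58   40 1793] [ 26.64138316 366.5354155 ] [ 0.3789 -0.2218  0.028 ]
```

View pics/w4.png

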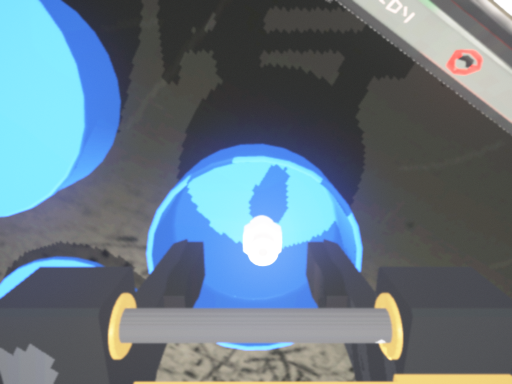

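The adapter is at (262,240), centred between the fingers inside the tub mouth. I'll make the small correction, descend and grip.

```bash
python3 -m jog '[[[-0.0045,0.0025,0.01,0,0,0],[0,0,0.025,0,0,0],[0,0,0.013,0,0,0],[0,0,0.002,0,0,0],[0,0,0,0,0,0]]]'; python3 -c "from h import *;say()"; python3 -m jog '[[[0,0,0,0,0,0],[0,0,0,0,0,0],[0,0,0,0,0,0],[0,0,0,0,0,0],[0,0,0,0,0,0]]]' 0 25; python3 -c "from h import *;say();print(R.from_quat(get_state()['eef_rot']).as_matrix()[:,2])"
```

```text
clock: 8.78
tool_pos: [0.5363, -0.3106, 0.0106]
eef_rot: [0.965, 0.261, -0.0, -0.0]
contact_force: [0.8, -0.1, 0.6]
opening: 0.566
finger_force: 0.0
8.78 [ 0.5363 -0.3106  0.0106] yaw 0.528 q [ 0.53  1.   -0.14  1.71  0.28  0.45 -0.84] op 0.0499 F [ 0.8 -0.1  0.6]
clock: 9.4
tool_pos: [0.5361, -0.3105, 0.0104]
eef_rot: [0.965, 0.261, -0.0, -0.0]
contact_force: [0.2, -0.0, 2.1]
opening: 0.243
finger_force: 25.0
9.4 [ 0.5361 -0.3105  0.0104] yaw 0.528 q [ 0.53  1.   -0.14  1.71  0.28  0.45 -0.84] op 0.0214 F [ 0.2 -0.   2.1]
[-7.48392658e-04  4.25813465e-04 -9.99999629e-01]
```

```bash
python3 -m jog '[[[0,0,-0.01,0,0,0],[0,0,-0.03,0,0,0],[0,0,-0.045,0,0,0],[0,0,-0.04,0,0,0],[0.012,-0.02,0,0,0,0],[0.025,-0.041,0,0,0,0],[0.025,-0.041,0,0,0,0],[0.025,-0.041,0,0,0,0],[0.025,-0.041,0,0,0,0],[0.025,-0.041,0,0,0,0],[0.025,-0.041,0,0,0,0],[0.02,-0.03,0,0,0,0]]]'; python3 -c "from h import *;say();print(rel([.55,.315,.1]))"
```

```text
clock: 10.9
tool_pos: [0.5424, 0.0407, 0.1344]
eef_rot: [0.965, 0.263, -0.002, -0.001]
contact_force: [1.0, 0.3, -0.6]
opening: 0.244
finger_force: 25.0
10.9 [0.5424 0.0407 0.1344] yaw 0.531 q [-0.09  0.74 -0.11  1.9   0.15  0.51 -1.34] op 0.0215 F [ 1.   0.3 -0.6]
(array([ 0.1456, -0.2325,  0.0348]), np.float64(0.531))
```

```bash
python3 -m jog '[[[0.021,-0.035,0,0,0,0],[0.025,-0.041,0,0,0,0],[0.025,-0.041,0,0,0,0],[0.025,-0.041,0,0,0,0],[0.025,-0.041,0,0,0,0],[0.02,-0.03,0,0,0,0],[0,0,0,0,0,0],[0,0,0,0,0,0]]]'; python3 - <<'E'
from h import *
say(); c=cam("wrist"); save(c,"w5")
m,ks=blobs(c,(22,120,100),(36,255,255),400)
for k in ks: print(cv2.boundingRect(k),np.round(plane(c,cv2.boxPoints(cv2.minAreaRect(k)),.012)[:,:2],3).tolist())
E
```

```text
clock: 11.9
tool_pos: [0.5494, 0.3046, 0.1345]
eef_rot: [0.965, 0.261, -0.002, 0.0]
contact_force: [1.3, -0.3, -1.8]
opening: 0.243
finger_force: 25.0
11.9 [0.5494 0.3046 0.1345] yaw 0.528 q [-0.55  0.82 -0.05  1.64  0.06  0.68 -1.68] op 0.0214 F [ 1.3 -0.3 -1.8]
(119, 45, 254, 211) [[0.501, 0.409], [0.644, 0.364], [0.612, 0.219], [0.444, 0.25]]
```

View pics/w5.png

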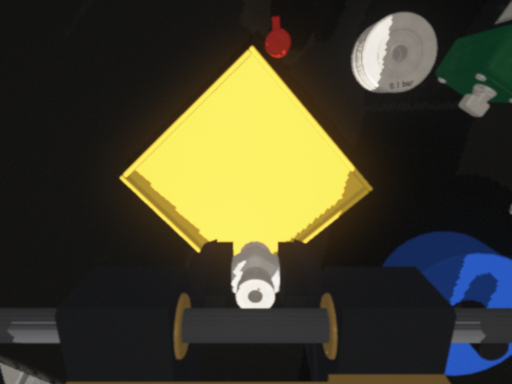

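The adapter is held upright at (255,270). The tray corners are at (121,178), (252,47) and (371,187), and the tray centre comes from these.

```bash
python3 - <<'E'
from h import *
c=cam("wrist"); P=plane(c,[[121,178],[252,47],[371,187]],.014)[:,:2]; print(P,np.linalg.norm(P[1]-P[0]),np.linalg.norm(P[1]-P[2]),np.linalg.norm(P[0]-P[2]))
ctr=(P[0]+P[2])/2; print(ctr, rel([*ctr,.0115]))
E
```

```text
[[0.5032787  0.40523591]
 [0.64317282 0.36157501]
 [0.60057293 0.2228482 ]] 0.14654909935228622 0.14512021769169423 0.2067158529413298
[0.55192581 0.31404205] (array([ 0.0069, -0.0082,  0.1234]), np.float64(0.526))
```

```bash
python3 -m jog '[[[0.007,-0.008,0.02,0,0,0],[0,0,0.04,0,0,0],[0,0,0.035,0,0,0],[0,0,0.02,0,0,0],[0,0,0.006,0,0,0],[0,0,0,0,0,0],[0,0,0,0,0,0]]]'; python3 -c "from h import *;say()"
```

```text
clock: 12.88
tool_pos: [0.5535, 0.3168, 0.0157]
eef_rot: [0.965, 0.261, 0.001, -0.001]
contact_force: [1.0, -0.3, -1.4]
opening: 0.243
finger_force: 25.0
12.88 [0.5535 0.3168 0.0157] yaw 0.528 q [-0.57  1.01 -0.04  1.65  0.07  0.48 -1.7 ] op 0.0214 F [ 1.  -0.3 -1.4]
```

```bash
python3 -m jog '[[[0,0,0.002,0,0,0],[0,0,0.0015,0,0,0],[0,0,0.001,0,0,0],[0,0,0,0,0,0]]]'; python3 -c "from h import *;say()"; python3 -m jog '[[[0,0,0.0005,0,0,0],[0,0,0.0005,0,0,0],[0,0,0,0,0,0]]]'; python3 -c "from h import *;say()"
```

```text
clock: 13.38
tool_pos: [0.5527, 0.3163, 0.0104]
eef_rot: [0.965, 0.261, -0.0, -0.0]
contact_force: [-1.1, 0.4, 2.2]
opening: 0.241
finger_force: 25.0
13.38 [0.5527 0.3163 0.0104] yaw 0.528 q [-0.57  1.02 -0.04  1.65  0.07  0.47 -1.7 ] op 0.0212 F [-1.1  0.4  2.2]
clock: 13.75
tool_pos: [0.5528, 0.3164, 0.0103]
eef_rot: [0.965, 0.261, -0.0, -0.001]
contact_force: [-1.9, -0.9, 10.8]
opening: 0.243
finger_force: 25.0
13.75 [0.5528 0.3164 0.0103] yaw 0.528 q [-0.57  1.02 -0.04  1.65  0.07  0.47 -1.7 ] op 0.0214 F [-1.9 -0.9 10.8]
```

In contact at the expected height with about 11 N, so I'll release and retreat.

```bash
python3 -m jog '[[[0,0,-0.0005,0,0,0],[0,0,0,0,0,0],[0,0,0,0,0,0],[0,0,0,0,0,0]]]' 0.06; python3 -m jog '[[[0,0,-0.01,0,0,0],[0,0,-0.04,0,0,0],[0,0,-0.05,0,0,0],[0,0,-0.05,0,0,0],[-0.04,0,-0.02,0,0,0],[-0.04,0,0,0,0,0],[0,0,0,0,0,0],[0,0,0,0,0,0]]]'; python3 - <<'E'
from h import *
say(); c=cam("wrist"); d=cam("side"); save(c,"w6")
cv2.imwrite("pics/fin.png",np.hstack([c["frame"],cv2.resize(d["frame"][110:310,190:350],(288,360))[:384] if 0 else cv2.copyMakeBorder(cv2.resize(d["frame"][110:310,190:350],(288,360)),0,24,0,0,0)])[:,:,::-1])
print(proj(c,[[.553,.316,z] for z in(.004,.04)]))
E
```

```text
clock: 14.25
tool_pos: [0.5525, 0.3162, 0.0092]
eef_rot: [0.965, 0.261, -0.001, -0.0]
contact_force: [-0.3, -0.1, -0.2]
opening: 0.674
finger_force: 0.0
clock: 15.25
tool_pos: [0.4845, 0.2765, 0.1802]
eef_rot: [0.965, 0.261, 0.001, -0.001]
contact_force: [0.0, -0.3, 0.7]
opening: 0.684
finger_force: 0.0
15.25 [0.4845 0.2765 0.1802] yaw 0.528 q [-0.57  0.68 -0.06  1.84  0.06  0.63 -1.7 ] op 0.0603 F [ 0.  -0.3  0.7]
[[256.60964139  92.15802737]
 [256.72477461  91.73832162]]
```

View pics/fin.png

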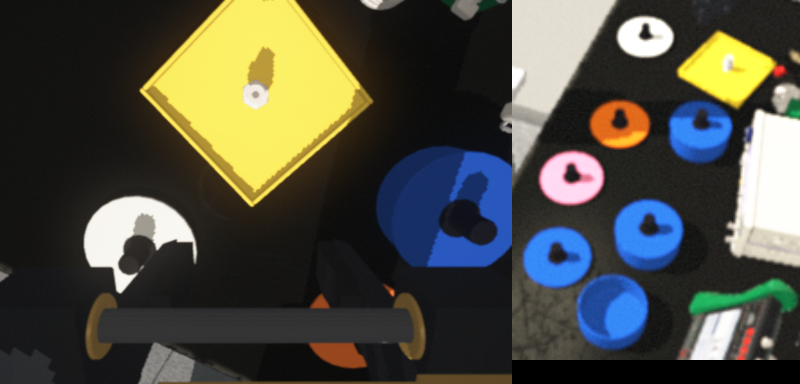

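The adapter stands upright at the tray centre, seen end-on at (256,93). Lid A lies flat with its knob up, and the other lids and decoys are untouched. I'm handing in.

```bash
python3 -c "
from plant import *
print(finish_job())"
```

```text
the job is handed in; nothing more can be done
None
```

I found the steel adapter under the first lid I lifted and stood it upright in the middle of the yellow tray; that lid lies flat on the bench, knob up, the other two tubs stayed closed, and the job was handed in at about 15 s.

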